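# Lock the indexing turntable

### The arm

A 7-joint arm with a two-finger parallel gripper is mounted at the origin on the work surface. World frame = base frame: x ahead of the robot, y to its left, z up, the work surface at z = 0. Lengths are in m, angles in rad, forces in N, time in s.
With the tool pointing down it reaches from about 0.425 to 0.875 m from the base axis. Payload 9.9 kg.
Tool frame: the origin (TCP) lies midway between the tips of the shut fingers; the grasp point (between the pads) lies 19 mm behind it; z points along the fingers, y is the line along which they close (so a half turn about z gives the same grasp; the last joint's range is limited). The gripper opens to 85 mm and grips with 20 to 120 N. Pads are 22 mm wide; open, the fingers measure 114 mm over their backs; the gripper's body (76 mm by 85 mm) begins 54 mm behind the grasp point. The pads swing forward as they close: fully open they stand 13 mm farther back than shut.
Start: joints at [1.177, 0.576, 0.025, 1.437, -0.015, 1.129, -0.057], TCP at [0.206, -0.643, 0.231] pointing down, gripper open.
Joint ranges: [-2.76, 2.76], [-0.34, 2.15], [-1.52, 1.57], [0.19, 2.46], [-1.09, 4.23], [0.17, 1.99], [-2.82, 2.82]. Speed limits (rad/s): [2.22, 2.22, 3.01, 3.01, 3.14, 3.14, 3.14].

### API

Orientations are given as a 3x3 rotation matrix whose columns are the frame's x, y, z axes.
In Python, from workcell import bot gives the robot as it stands. Calls block until the motion is done:
- bot.move_ptp(position, orientation): joint-space move of the TCP to a pose.
- bot.servo_line(position, speed=0.15, rot=None, max_force=None): straight line of the TCP; rot=None keeps the orientation; speed is the mean speed in m/s. With max_force (N) it stops when the force on the tool has changed by that much, and returns True; else False.
- bot.move_j(angles): joint-space move.
- bot.set_gripper(opening, squeeze=None): finger opening in m; squeeze is the grip in N (None keeps the last); returns when the fingers have stopped.
- bot.dwell(seconds).
- bot.solve_ik(position, orientation): joint angles nearest the present ones, or None.
- bot.get_image(name): name is "side" or "top" or "wrist"; returns the picture (400x640x3 uint8, red, green, blue); there is no depth.
- bot.get_calibration(name): a dict with "mtx" (3x3 intrinsics, pixels), "rvec" (rotation vector, rad) and "tvec" (3), from world to camera coordinates, as OpenCV has them. Camera axes: x right, y down, z forward; pixel columns grow to the right and rows downward; lengths in m; the calibration is good to about 2 mm. The wrist camera is an equidistant fisheye: a pixel r from the principal point sees the ray r / f radians off the axis. A picture is of the moment at which its call begins: read the wrist's pose just before it. get_calibration takes no time and is no camera call; for the wrist camera it gives the pose at the moment of the call.
A pose or a line that the arm cannot do raises bot.PlanningError and nothing moves.
- bot.close_job(): hands the job in; it is judged then, once.
Trained networks look in the newest picture that a camera, given by its name, has taken for a name from the list of things; names that differ only in an ending like _2 or _b are one class to them, and where a whole thing is asked for, a point or a joint stands for the part that bears it (a point fixed in the world has none). Each returns a list of dicts, best first, with "score" (0 to 1); they miss things now and then, are a little off and sometimes report something else, mostly with a low value. They report only what shows in the picture. A call takes as long as a camera call.
- bot.outline_of(thing, camera): "pixels" (400x640 bool, what is visible of it) and "rect" ([left, top, width, height] in pixels, round what is visible of it).
Readings, each from a call of its own:
- bot.current_time(): time.
- bot.current_joints(): joint angles.
- bot.current_joint_velocities(): joint speeds.
- bot.current_joint_torque(): joint torques, N m.
- bot.current_position(): TCP position.
- bot.current_tcp_rot(): TCP orientation.
- bot.current_wrist_force(): force on the tool from outside, world axes, zero at the start.
- bot.current_ft_torque(): the same for the moment, N m.
- bot.current_opening(): finger opening in m.
- bot.current_finger_force(): force on a finger pad.
Only numpy, scipy, OpenCV 4.12 (cv2) and the standard library are available. Lean on these libraries where they do the work, as an engineer would, in place of code of your own. Each camera call takes 0.05 s, during which the arm holds its last target. There are 200 camera calls.

### The job

Lock the indexing turntable on the jeweller's bench so that the ring in its chuck can be worked on without turning. With closed fingertips, push the upright lug on the round plate until the plate's one slot lines up with the sliding bolt, then push the bolt by its upright tab fully home into the slot and leave it so. Only push the lug and the tab, do not grip them, and leave the jar, hammer, doming block and bangle where they are.

Things in the scene. Friction and masses are not known exactly. Their poses are not given: they have to be found in the camera images.
- fixture: Fixed cast base, its place and yaw vary. Origin: on the plate's vertical axis at bench height; +x points from the axis to the bolt. Round flange 160 mm across, 14 mm high, ears along +-y to 110 mm from the centre; along +x an arm 42 mm wide, 38 mm high, to 154 mm, with two guide straps over the bolt (39 mm wide, 9 mm thick, top at 58 mm height, at 91.5 and 145.5 mm from the axis).
- index_plate (a joint): Turn of the steel index plate about the fixture's z axis, rad, counter-clockwise from above. 0 (or 6.283, any whole turn): its one slot faces the bolt exactly. Turns endlessly; starts 0.9 rad or more off. Stays where left; 2 to 3 N at the lug turn it. Plate 150 mm across, 12 mm thick, top at 52 mm height. On it a chuck 70 mm across with a clamped brass ring, top at 98 mm height.
- slot_mouth (a point): Middle of the slot's open end at the plate's rim, 75 mm from the axis, 46 mm above the bench. The slot is cut radially in the rim, 14 mm wide, 20 mm deep.
- lug_mid (a point): Middle of the upright steel lug by which the plate is pushed round: 14 mm thick in the direction of turning, 16 mm radially, 34 mm tall, from 52 to 86 mm above the bench; this point is 60 mm from the axis, straight across the axis from the slot, 69 mm above the bench. Pressing it from both sides at once counts as gripping.
- bolt (a joint): Travel of the lock bolt towards the axis, m: 0 drawn back (nose 6 mm outside the plate's rim), 0.024 fully home at its stop (nose 18 mm into the slot). Starts at 0 to 0.004. Bar 12 mm wide, 10 mm high, nose tapered to 4 mm over 11 mm. It stops on the rim at about 0.006 if the slot is over about 5 mm to one side; within 4 mm the taper draws the plate into line. About 3 N slide it; stays where left.
- tab_mid (a point): Middle of the bolt's upright tab: 14 mm thick along the bolt, 18 mm wide, from 51 to 86 mm above the bench; this point is 69 mm above the bench and 128 mm from the plate's axis with the bolt at 0, 104 mm at 0.024. Push it towards the axis. The guide straps (top 58 mm) lie 13 mm or more before and behind it. Pressing it from both sides at once counts as gripping.
- jar: Bystander: amber screw-top jar, 48 mm across, 52 mm high; origin under its centre. About 150 mm from the plate's axis.
- doming_block: Bystander: steel doming block, a 42 mm cube with round dimples; origin under its centre. About 150 mm from the plate's axis.
- hammer: Bystander: hammer, 220 mm long, lying flat beside the turntable, 200 mm or more from the axis.
- bangle: Bystander: plain brass bangle, 66 mm across, 14 mm high, lying flat; origin under its centre, about 170 mm from the axis.

How it is judged:
By the outcome, as a careful person would: the job done as asked, in the order asked, and still so for the second after the job is handed in, with the robot touching nothing.
It also fails if it takes over 59 s, if anything falls off the work surface, if the arm or the gripper's body presses on something with over 40 N, if the wrist force passes 120 N, or if a joint passes its speed limit or range.

## Working session

There is one attempt and no reset: what is moved stays moved. The work goes in short steps, each a Python script; the robot and the scene stay as the last script left them, time stands still between calls to the robot, and variables do not carry over. Pictures are saved under pics/ and viewed, at most 10 in all, crops included, and the job is handed in when it is done.

```bash
mkdir -p pics; ls; python3 - <<'E'
from workcell import bot
import cv2,numpy as np
for c in ("top","side"):
    im=bot.get_image(c); cv2.imwrite(f"pics/{c}0.png",im[:,:,::-1])
    k=bot.get_calibration(c); R=cv2.Rodrigues(np.array(k["rvec"]))[0]
    print(c,(-R.T@np.array(k["tvec"]).ravel()).round(3),k["mtx"])
    for t in ("fixture","index_plate","slot_mouth","lug_mid","bolt","tab_mid","jar","doming_block","hammer","bangle"):
        print(t,[(round(d["score"],2),d["rect"],np.argwhere(d["pixels"]).mean(0)[::-1].round(1)) for d in bot.outline_of(t,c)[:2]])
E
```

```text
pics
top [0.374 0.046 0.892] [[412.39108229   0.         321.5948177 ]
 [  0.         412.39108229 203.0061321 ]
 [  0.           0.           1.        ]]
fixture [(0.67, [266.3, 134.0, 99.9, 101.1], array([315.1, 190.8]))]
index_plate [(0.88, [283.3, 158.1, 72.6, 74.8], array([320.7, 195.2]))]
slot_mouth [(0.91, [284.5, 158.6, 67.0, 73.2], array([320.9, 195.1]))]
lug_mid [(0.66, [287.2, 155.8, 72.1, 73.2], array([320.6, 195. ]))]
bolt [(0.59, [269.1, 131.0, 26.7, 34.8], array([282.5, 148.4]))]
tab_mid [(0.58, [269.3, 132.5, 29.2, 35.7], array([282.9, 148.8]))]
jar [(0.8, [326.5, 119.8, 20.7, 23.4], array([336.2, 129.4]))]
doming_block [(0.98, [231.5, 192.2, 29.8, 27.1], array([246.7, 204.3]))]
hammer [(0.79, [207.5, 232.2, 76.1, 104.8], array([243.9, 279.3])), (0.3, [269.1, 129.9, 27.2, 36.9], array([281.1, 146.8]))]
bangle [(0.6, [378.9, 154.7, 34.5, 26.3], array([395.2, 166.8])), (0.57, [268.3, 132.4, 29.2, 36.9], array([282.5, 148.7]))]
side [0.311 0.56  0.57 ] [[404.45047725   0.         323.47039387]
 [  0.         404.45047725 199.12064877]
 [  0.           0.           1.   
[... 170 characters left out ...]
84.2, 180.7, 83.4, 69.7], array([325. , 216.7])), (0.39, [250.5, 180.0, 24.7, 28.6], array([263.1, 192.9]))]
lug_mid [(0.71, [284.5, 176.1, 85.2, 72.5], array([325.3, 216.9])), (0.21, [233.6, 210.9, 50.5, 29.9], array([256.6, 227.3]))]
bolt [(0.86, [230.4, 212.7, 58.8, 28.4], array([256.6, 227.2]))]
tab_mid [(0.9, [232.6, 209.0, 52.1, 30.5], array([256.5, 227.3]))]
jar [(0.76, [251.5, 177.8, 27.4, 29.5], array([263.3, 192.7])), (0.72, [233.0, 171.6, 136.7, 103.9], array([312.4, 229.7]))]
doming_block [(0.86, [282.5, 270.2, 38.6, 44.0], array([298.5, 293.3]))]
hammer [(0.83, [330.9, 311.1, 145.8, 60.3], array([388.6, 332.5]))]
bangle [(0.83, [307.3, 162.6, 29.2, 23.9], array([324.2, 171.8]))]
```

```bash
python3 - <<'E'
import cv2,numpy as np
a=cv2.imread("pics/top0.png")[105:255,220:420];cv2.imwrite("pics/tc.png",cv2.resize(a,None,fx=4,fy=4,interpolation=cv2.INTER_CUBIC))
a=cv2.imread("pics/side0.png")[150:300,220:420];cv2.imwrite("pics/sc.png",cv2.resize(a,None,fx=4,fy=4,interpolation=cv2.INTER_CUBIC))
E
```

```text
(no output)
```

View pics/tc.png

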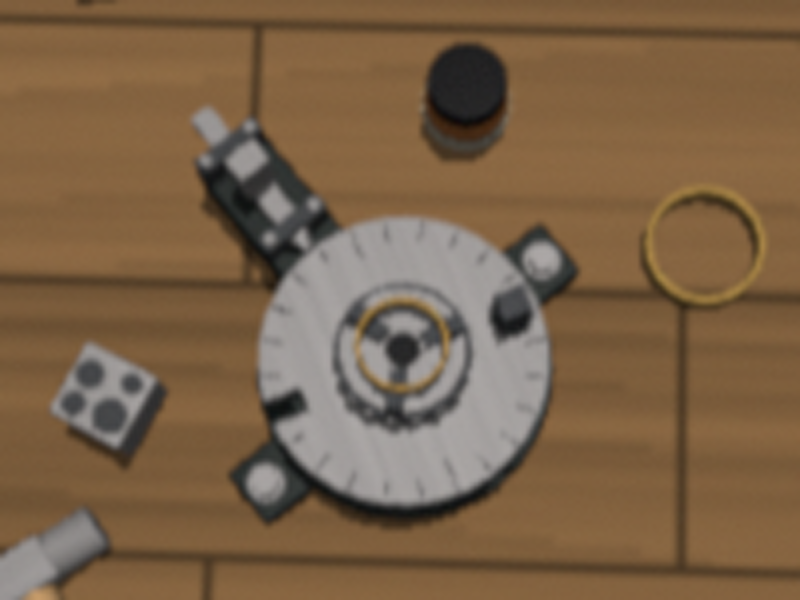

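View pics/sc.png

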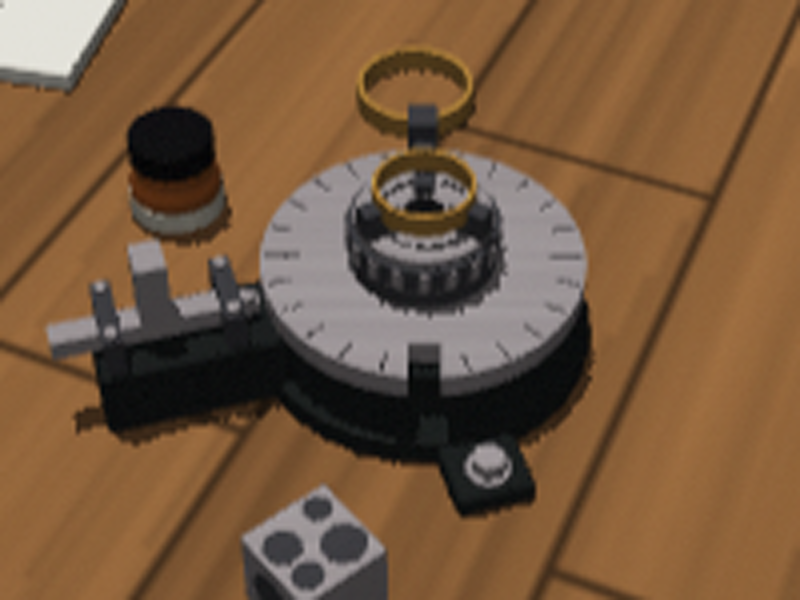

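View pics/top0.png

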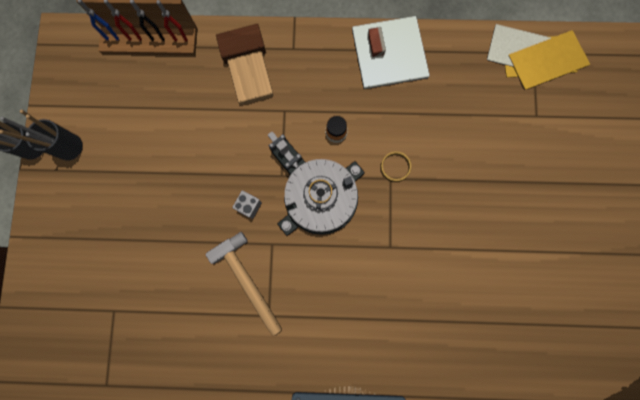

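```bash
cat >fit.py <<'E'
import cv2,numpy as np
from scipy.optimize import least_squares
def proj(k,P): return cv2.projectPoints(np.array(P,float).reshape(-1,3),np.array(k["rvec"],float),np.array(k["tvec"],float),np.array(k["mtx"],float),None)[0][:,0]
def pol(p,r,a,z): return [p[0]+r*np.cos(a),p[1]+r*np.sin(a),z]
def model(p,k):
    x,y,yaw,th,b=p
    c=proj(k,[pol(p,.075,a,.052) for a in np.linspace(0,6.283,361)])
    o=proj(k,[pol(p,.128-b,yaw,.086),pol(p,.075,yaw+th,.052),pol(p,.060,yaw+th+np.pi,.086)])
    return [c[:,0].min(),c[:,0].max(),c[:,1].min()],o
E
cat >f1.py <<'E'
from fit import *; from workcell import bot
T,S=bot.get_calibration("top"),bot.get_calibration("side")
f=lambda l,o:np.array(l)/4+np.array(o)
ext=[[258/4+220,551/4+220,216/4+105],[260/4+220,587/4+220,150/4+150]]
pts=[f([(245,158),(270,413),(513,303)],(220,105)),f([(148,257),(425,388),(423,113)],(220,150))]
def res(p):
    r=[]
    for k,e,q in zip((T,S),ext,pts):
        c,o=model(p,k); r+=list(np.array(c)-e)+list((o-q).ravel())
    return np.array(r)
best=min((least_squares(res,[.4,.05,y,t,0.002],x_scale=[.01,.01,.1,.1,.01],loss='soft_l1') for y in np.arange(0,6.2,1) for t in np.arange(0,6.2,1)),key=lambda s:s.cost)
print(best.x.round(4),best.cost);print(res(best.x).round(1))
def ray(k,uv,z):
    R=cv2.Rodrigues(np.array(k["rvec"],float))[0];t=np.array(k["tvec"],float).ravel();C=-R.T@t
    d=R.T@np.linalg.inv(k["mtx"])@np.array([*uv,1]);return C+d*(z-C[2])/d[2]
for n,uv,z in (("jar",(336.7,126.5),.052),("dome",(246,202),.042),("bangle",(396,166.5),.014),("hamhead",(227,248),.02),("hamend",(278,332),.02),("ear1",f((543,258),(220,105)),.018),("ear2",f((265,483),(220,105)),.018)): print(n,ray(T,uv,z).round(3))
E
python3 f1.py
```

```text
[5.1680e-01 6.6800e-02 7.0021e+00 1.2678e+00 3.0000e-03] 4.574645738907522
[-0.2 -0.9  0.4 -0.4  0.6 -0.7  0.2 -0.2 -0.2  0.   0.  -1.1 -0.3 -0.9
  0.  -3.5  0.2 -0.4]
jar [0.664 0.037 0.052]
dome [0.499 0.222 0.042]
bangle [ 0.59  -0.095  0.014]
hamhead [0.403 0.262 0.02 ]
hamend [0.235 0.146 0.02 ]
ear1 [ 0.58  -0.007  0.018]
ear2 [0.454 0.139 0.018]
```

```bash
cat >go.py <<'E'
from workcell import bot
import numpy as np
C=np.array([.5168,.0668]); YAW=.719
def rot(a): # tool down, tool x along angle a
    x=np.array([np.cos(a),np.sin(a),0]);z=np.array([0,0,-1.]);return np.column_stack([x,np.cross(z,x),z])
def lugpose(phi,off,z,flip=0): # phi world angle of lug; pushing clockwise
    r=np.array([np.cos(phi),np.sin(phi)]);t=np.array([-r[1],r[0]])
    return [*(C+.062*r+off*t),z],rot(phi-np.pi/2+flip*np.pi)
E
cat > s1.py <<'E'
from go import *
A=-1.155;B=YAW-np.pi
for f in (0,1):
    print(f,[None if q is None else np.round(q,2).tolist() for q in (bot.solve_ik(*lugpose(p,.018,.066,f)) for p in (A,(A+B)/2,B))])
    print([None if q is None else np.round(q,2).tolist() for q in (bot.solve_ik([*(C+d*np.array([np.cos(YAW),np.sin(YAW)])),.071],rot(YAW+f*np.pi)) for d in (.16,.122))])
E
python3 s1.py
```

```text
0 [[0.53, 0.83, -1.08, 1.91, 0.89, 0.98, 1.01], [0.33, 0.63, -0.63, 2.01, 0.58, 0.68, 0.67], [0.21, 0.56, -0.48, 2.11, 0.47, 0.57, 0.1]]
[[-0.15, 0.73, -0.31, 1.64, 0.29, 0.82, -1.44], [-0.13, 0.68, -0.3, 1.74, 0.27, 0.76, -1.42]]
1 [[-0.04, 0.61, -0.11, 1.93, 0.11, 0.61, -1.38], [-0.11, 0.57, 0.03, 2.03, -0.03, 0.54, -1.86], [-0.23, 0.54, 0.16, 2.13, -0.17, 0.49, -2.36]]
[[0.23, 0.93, -1.08, 1.63, 0.89, 1.14, 1.21], [0.28, 0.89, -1.08, 1.72, 0.89, 1.09, 1.2]]
```

```bash
cat > s2.py <<'E'
from go import *; import cv2
A=-1.155;B=YAW-np.pi
bot.set_gripper(0.0)
p,R=lugpose(A,.034,.16,1); bot.move_ptp(p,R)
p[2]=.066; print("down",bot.servo_line(p,.08,max_force=15))
for phi in np.append(A,np.linspace(A,B+.04,10)[1:]):
    p,R=lugpose(phi,.0175,.066,1)
    hit=bot.servo_line(p,.03,rot=R,max_force=30)
    print(round(phi,2),hit,bot.current_wrist_force().round(1),(bot.current_position()-p).round(4))
    if hit: break
p,R=lugpose(phi,.03,.066,1); bot.servo_line(p,.05,rot=R)
p[2]=.20; bot.servo_line(p,.12)
p2=[.45,-.35,.25]; bot.move_ptp(p2,R)
for c in("top","side"): cv2.imwrite(f"pics/{c}1.png",bot.get_image(c)[:,:,::-1])
print(bot.current_time())
a=cv2.imread("pics/top1.png")[105:255,245:395];b=cv2.imread("pics/side1.png")[150:300,225:375]
cv2.imwrite("pics/b1.png",np.vstack([cv2.resize(a,(600,600),interpolation=cv2.INTER_CUBIC)]));cv2.imwrite("pics/b2.png",cv2.resize(b,(600,600),interpolation=cv2.INTER_CUBIC))
E
python3 s2.py
```

```text
down False
-1.16 False [-0.2 -1.4 -0.4] [-0.0002 -0.0001  0.    ]
-1.29 False [-0.2 -0.1  0.1] [-0.      0.0001  0.    ]
-1.43 False [0.3 1.2 0. ] [-0.0001 -0.     -0.    ]
-1.56 False [-0.1 -0.3  0. ] [-0.0001 -0.     -0.    ]
-1.7 False [-0.6 -0.2 -0.1] [-0.0001  0.     -0.    ]
-1.84 False [-0.1 -0.  -1. ] [-0.0002  0.     -0.0001]
-1.97 False [ 0.4  0.1 -0.2] [-0.0001  0.0001 -0.    ]
-2.11 False [ 0.5 -0.9  0.1] [-0.0001  0.0001 -0.    ]
-2.25 False [-0.6 -0.9  0.3] [-0.0001  0.0001 -0.    ]
-2.38 False [-0.3  0.7 -0.3] [-0.0001  0.0001 -0.    ]
13.675
```

View pics/b1.png

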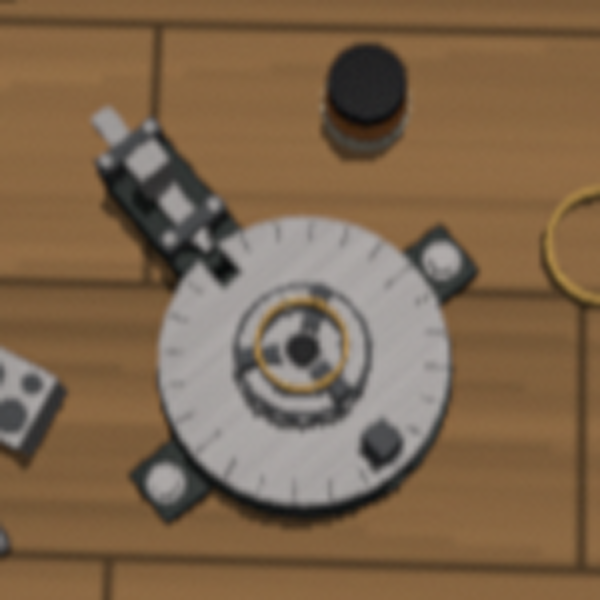

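View pics/b2.png

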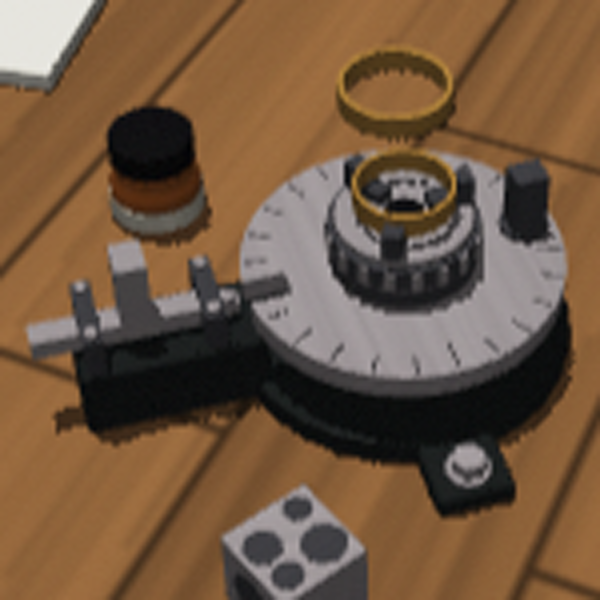

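```bash
cat > s3.py <<'E'
from fit import *; from workcell import bot
import cv2
T,S=bot.get_calibration("top"),bot.get_calibration("side")
p0=[.5168,.0668,.719]
for k,uv in ((T,(340.75,215)),(S,(356.5,192.3))):
    g=[np.hypot(*(model([*p0,t,.003],k)[1][2]-uv)) for t in np.arange(-.3,.3,.005)]
    i=int(np.argmin(g));print("th",-.3+.005*i,g[i])
a=cv2.imread("pics/top1.png");s=cv2.imread("pics/side1.png")
out=[]
for im,k,(x0,y0) in ((a,T,(270,125)),(s,S,(225,190))):
    c=cv2.resize(im[y0:y0+60,x0:x0+60],(480,480),interpolation=cv2.INTER_CUBIC)
    c=cv2.convertScaleAbs(c,alpha=1.4,beta=20)
    for (r1,r2,w,z,col) in ((.055,.075,.007,.052,(0,0,255)),(.081-.003,.135,.006,.051,(0,255,0))):
        for sg in (-1,1):
            P=[];
            for r in (r1,r2):
                n=np.array([-np.sin(.719),np.cos(.719)])*w*sg
                P.append([p0[0]+r*np.cos(.719)+n[0],p0[1]+r*np.sin(.719)+n[1],z])
            q=((proj(k,P)-[x0,y0]+.5)*8).astype(int); cv2.line(c,tuple(map(int,q[0])),tuple(map(int,q[1])),col,1)
    out.append(c)
cv2.imwrite("pics/o.png",cv2.resize(np.hstack(out),(800,400)))
E
python3 s3.py
```

```text
th 0.030000000000000027 0.7467863775216275
th 0.03500000000000003 0.7961373473611354
```

View pics/o.png

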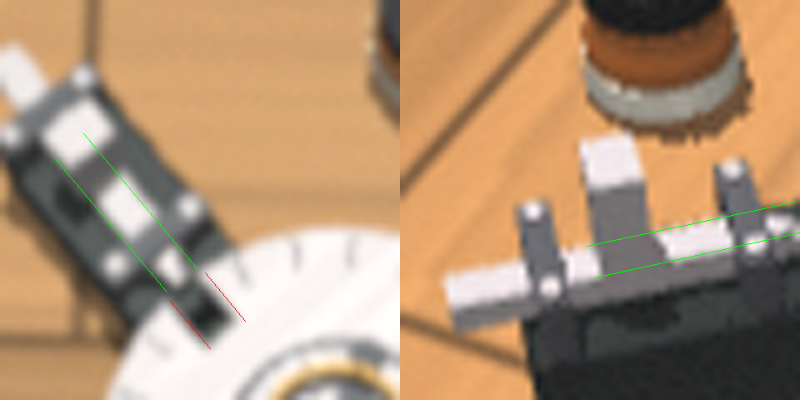

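```bash
cat > s4.py <<'E'
from go import *; import cv2
B=YAW-np.pi
p,R=lugpose(B+.04,.032,.18,1); bot.move_ptp(p,R)
p[2]=.066; print("down",bot.servo_line(p,.1,max_force=15))
for phi in (B+.04,B+.007):
    p,R=lugpose(phi,.0175,.066,1); print(bot.servo_line(p,.03,rot=R,max_force=30),bot.current_wrist_force().round(1))
p,R=lugpose(phi,.03,.066,1); bot.servo_line(p,.05,rot=R)
p[2]=.18; bot.servo_line(p,.12)
u=np.array([np.cos(YAW),np.sin(YAW)]); P=lambda d,z:[*(C+d*u),z]
bot.move_ptp(P(.158,.18),rot(YAW))
print("down",bot.servo_line(P(.158,.071),.08,max_force=12))
for d in (.142,.134,.128,.124,.121,.119):
    h=bot.servo_line(P(d,.071),.02,max_force=25)
    print(d,h,bot.current_wrist_force().round(1),round(float((bot.current_position()[:2]-C)@u),4))
    if h: break
bot.servo_line(P(.15,.071),.05); bot.servo_line(P(.15,.2),.12); bot.move_ptp([.45,-.35,.25],rot(YAW))
for c in("top","side"): cv2.imwrite(f"pics/{c}2.png",bot.get_image(c)[:,:,::-1])
print(bot.current_time())
a=cv2.imread("pics/top2.png")[105:255,220:420];b=cv2.imread("pics/side2.png")[150:300,220:420]
cv2.imwrite("pics/e.png",np.vstack([cv2.resize(x,(400,300),interpolation=cv2.INTER_CUBIC) for x in(a,b)]))
E
python3 s4.py
```

```text
down False
False [ 0.4  0.4 -0.1]
False [ 0.4 -0.3  0.2]
down False
0.142 False [ 1.5 -0.1 -0.7] 0.1423
0.134 False [-0.1 -0.2 -0. ] 0.1333
0.128 False [-0.1  0.1 -1.7] 0.1275
0.124 False [ 0.4  0.2 -0.2] 0.1237
0.121 False [ 6.6  4.7 -5. ] 0.1229
0.119 False [10.4  8.6 -8.2] 0.1229
28.1333
```

View pics/e.png

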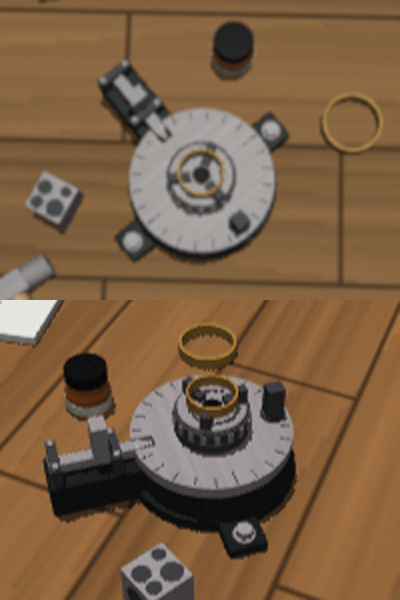

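The bolt's nose is in the slot and it stopped firmly. I'll press once more, a little harder, and measure the travel in the images to confirm it is home.

```bash
cat > s5.py <<'E'
from go import *; import cv2
from fit import proj
u=np.array([np.cos(YAW),np.sin(YAW)]); P=lambda d,z:[*(C+d*u),z]
bot.move_ptp(P(.15,.2),rot(YAW)); bot.servo_line(P(.15,.071),.1,max_force=12)
bot.servo_line(P(.126,.071),.04,max_force=25)
for d in (.121,.117,.114):
    h=bot.servo_line(P(d,.071),.02,max_force=30)
    print(d,h,bot.current_wrist_force().round(1),round(float((bot.current_position()[:2]-C)@u),4))
    if h: break
bot.servo_line(P(.15,.071),.05); bot.servo_line(P(.15,.2),.12); bot.move_ptp([.45,-.35,.25],rot(YAW))
for c in("top","side"):
    im=bot.get_image(c); cv2.imwrite(f"pics/{c}3.png",im[:,:,::-1]); k=bot.get_calibration(c)
    # tab shift along the bolt: match the tab's old template in the new image
    old=cv2.imread(f"pics/{c}1.png"); new=im[:,:,::-1].copy()
    q=proj(k,[[*(C+.125*u),.082]])[0]; q2=proj(k,[[*(C+.104*u),.082]])[0]
    x,y=q.round().astype(int); h=7 if c=="top" else 8
    oy=-2 if c=="top" else -1
    t=old[y+oy-h:y+oy+h,x-h:x+h]; r=cv2.matchTemplate(new[y-30:y+40,x-30:x+40],t,cv2.TM_CCOEFF_NORMED)
    _,v,_,l=cv2.minMaxLoc(r); print(c,"shift",l[0]-30+h,l[1]-30+h-oy,"score",round(v,2),"for home-.003:",(q2-q).round(1))
print(bot.current_time())
a=cv2.imread("pics/top3.png")[120:180,260:340];b=cv2.imread("pics/side3.png")[195:255,225:305]
cv2.imwrite("pics/e3.png",np.vstack([cv2.resize(x,(400,300),interpolation=cv2.INTER_CUBIC) for x in(a,b)]))
E
python3 s5.py
```

```text
0.121 False [ 4.4  4.  -3.9] 0.123
0.117 False [ 12.9   9.4 -11.9] 0.1228
0.114 False [ 21.2  15.3 -17.1] 0.1227
top shift 6 8 score 0.81 for home-.003: [6.5 7.7]
side shift 12 -2 score 0.79 for home-.003: [12.  -2.5]
37.5167
```

View pics/e3.png

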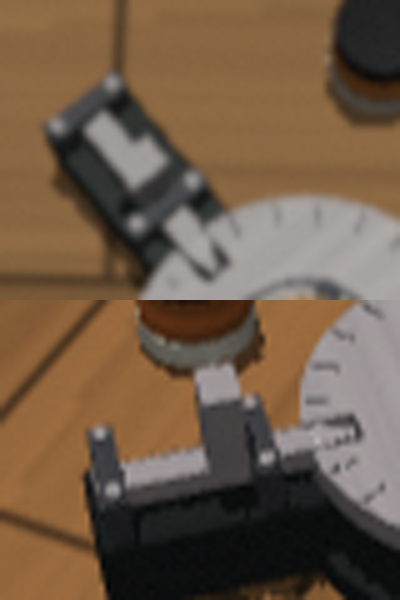

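The nose fills the slot almost to its end, at about (215,265) in the top view and (350,430) in the side view. The tab shift matches full travel in both cameras, and the bolt held at a hard stop under about 31 N. Handing in.

```bash
python3 -c "
from workcell import bot
print(bot.close_job())"
```

```text
the job is handed in; nothing more can be done
None
```

The turntable is locked: I pushed the slot into line with the bolt, then pushed the bolt home to its stop, touching only the lug and tab without gripping; the job was handed in at about 37.5 s, and no verdict came back.

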